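# Roll a map tube into its V cradle and up to the stop

### The arm

A 7-joint arm with a two-finger parallel gripper is mounted at the origin on a cart in front of the work surface, level with it; the furniture and walls round the work are solid. World frame = base frame: x ahead of the robot, y to its left, z up, the work surface at z = 0. Lengths are in m, angles in degrees, forces in N, time in s.
With the tool pointing down it reaches from about 0.4 to 0.925 m from the base axis. Payload 4.1 kg.
Tool frame: the origin (TCP) lies between the finger pads; the fingertips stand 14 mm ahead of it and the grasp point (between the pads) lies 5 mm behind it; z points along the fingers, x is the direction in which the jaws open and shut, and the axes are right-handed (so a half turn about z gives the same grasp; the last joint's range is limited). The gripper opens to 85 mm and grips with 20 to 120 N. Pads are 22 mm wide; open, the fingers measure 114 mm over their backs; the gripper's body (76 mm by 85 mm) begins 54 mm behind the grasp point. The pads swing forward as they close: fully open they stand 13 mm farther back than shut.
Start: joints at [64.63, 22.827, 2.584, 88.041, -1.071, 69.15, -2.905], TCP at [0.219, -0.612, 0.219] pointing down, gripper open.
Joint ranges: [-161.44, 161.44], [-28.35, 127.94], [-78.24, 83.42], [0, 140.83], [-78.03, 258.03], [13.02, 114.36], [-168.23, 168.23]. Speed limits (degrees/s): [147.25, 147.25, 180, 180, 180, 180, 180].

### API

Orientations are given as a 3x3 rotation matrix whose columns are the frame's x, y, z axes.
In Python, from station import read_state, get_image, camera_info, sign_off gives the robot as it stands.
- The arm moves only by the shell command python3 -m crank 'ROWS' [OPENING] [FORCE]. ROWS is JSON, a list of rows, each a list of 2 entries, a list of its own where there are three numbers: the shift along the tool's x, y, z in mm, then the turn, a rotation vector about the tool's x, y, z in units of 6 degrees (1.0 is 6 degrees). A call has 1 to 5 rows; each row is the pose to reach, as a shift and turn from the pose commanded when the call began, along the tool's axes at that moment; what a row does not reach only later rows make up. A row lasts 1/12 s, in which the tool goes at most 41.7 mm and 7.16 degrees, less where a joint would pass 70% of its speed; a pose out of reach is approached as far as the arm can. A call with a gripper value outside its range is refused whole. OPENING is the closure in counts, from 0 (fully open) to 255 (shut), set as the call begins (- or left out, the last holds). The fingers move at their own pace and stop on an object; FORCE is the grip in N (left out, the last holds). Time passes only in rows, so rows that repeat a pose let the fingers close. It gives the time, the measured TCP pose, the force and the opening at its end, in the units of the state.
- read_state(): the state, without advancing time (a new reading comes with each control period).
- get_image(name): name is "side" or "top"; returns (picture, depth): 420x560x3 uint8, blue, green, red; 420x560 float32, m along the optical axis (not along the pixel's ray), 0 where there is no reading.
- camera_info(name): a dict with "K" (3x3 intrinsics, pixels), "dist" ([k1, k2, p1, p2, k3] as OpenCV has them; the pictures are not rectified), "R" (3x3) and "t" (3): a world point X has camera coordinates R X + t. Camera axes: x right, y down, z forward; pixel columns grow to the right and rows downward; lengths in m; the calibration is good to about 2 mm. A picture is of the moment at which its call begins. camera_info takes no time and is no camera call.
- sign_off(): hands the job in, once; it reports no verdict.
The state is a dict: "time_s": time; "qpos": joint angles; "dq": joint speeds; "joint_torque": joint torques, N m; "position": TCP position; "ee_rot": TCP orientation; "force": force on the tool from outside, world axes, zero at the start; "ft_torque": the same for the moment, N m; "opening": opening from 0.0 (shut) to 1.0 (fully open).
Only numpy, scipy, OpenCV 4.12 (cv2) and the standard library are available. Lean on these libraries where they do the work, as an engineer would, in place of code of your own. Each camera call takes 0.05 s, during which the arm holds its last target. There are 200 camera calls.

### The job

Roll the cardboard map tube away from you over the bench, up the wooden cradle's ramp and into its V groove by pushing lightly on the tube's near side with the fingers; then push gently on the tube's free end to slide it along the groove until its other end rests against the end stop. Do not pinch or lift the tube, and leave it lying at rest in the groove. Leave the other things on the bench as they are.

Things in the scene. Friction and masses are not known exactly. Their poses are not given: they have to be found in the camera images.
- map_tube: Closed cardboard map tube, a paper band near one end: a slippery round bar 44 mm thick, 200 mm long, about 0.25 kg, that rolls easily and slides on the fingers (friction about 0.3). Starts on the bench before the cradle, within 0.1 rad of parallel to the groove, shifted 25 to 60 mm to the cradle's open end. Origin: its middle, on its axis. y runs along it to the banded end, which goes to the stop; x and z turn as it rolls.
- cradle: Dark wooden V cradle fixed to the bench. Origin on the bench under the groove's bottom; x points away from the robot across the groove, y along the groove to the end stop, z up. Ramp and groove run from y = -90 (open end) to +90 mm. Profile (x, height) in mm: ramp foot (-78, 0), lip (-18, 12.4), groove bottom (0, 2), 45 degree face up to (34, 36), back rail 42 high to x = 47.
- lip (a point): Middle of the lip between ramp and groove, 12.4 mm above the bench; the tube drops into the groove by itself once its axis is past this edge. Axes as the cradle's.
- seat (a point): Where the tube's middle lies when it is in the groove with its end against the stop: x = -3.6, y = -10, z = 29.5 mm in the cradle's frame. The tube's free end then sticks 20 mm out of the cradle's open end, clear of the wood.
- stop (a point): Point on the inner face of the end stop (y = +90 mm in the cradle's frame) that the middle of the tube's banded end meets. The stop is an upright plate 56 mm high and 12 mm thick, from x = -30 to +47 mm.
- eraser: Bystander: blue-sleeved vinyl eraser, 24x53x13 mm, lying. Origin at the middle of its underside. Not to be moved.
- loupe: Bystander: black eyepiece loupe, 40 mm across, 28 mm high, standing. Origin at the middle of its underside. Not to be moved.
- clip: Bystander: black spring clip, 26x32x48 mm, standing. Origin at the middle of its underside. Not to be moved.
- thread: Bystander: bobbin of linen thread, 33 mm across, 42 mm high, standing. Origin at the middle of its underside. Not to be moved.
- tape_reel: Bystander: reel of cotton tape, 88 mm across, 105 mm high, standing beyond the loupe. Origin at the middle of its underside. Not to be moved.
Not all that is in view belongs to the job. There is more than one size of the map_tube; the one meant has the size given above.

How it is judged:
By the outcome, as a careful person would: the job done as asked, in the order asked, and still so for the second after the job is handed in, with the robot touching nothing.
It also fails if it takes over 51 s, if anything falls off the work surface, if the arm or the gripper's body presses on something with over 40 N, if the wrist force passes 120 N, or if a joint passes its speed limit or range.

## Working session

There is one attempt and no reset: what is moved stays moved. The work goes in short steps, Python scripts to look and compute and a shell command to move; the robot and the scene stay as the last step left them, time stands still between calls to the robot, and variables do not carry over. Pictures are saved under pics/ and viewed, about 8 in all and at most 12, crops included, and the job is handed in when it is done.

```bash
mkdir -p pics; cat > h.py <<'E'
import numpy as np,cv2
from station import *
def world(name,d=None):
    im,dep=get_image(name); c=camera_info(name)
    K=np.array(c["K"]);R=np.array(c["R"]);t=np.array(c["t"])
    v,u=np.mgrid[0:420,0:560]
    p=cv2.undistortPoints(np.dstack([u,v]).reshape(-1,1,2).astype(np.float64),K,np.array(c["dist"])).reshape(420,560,2)
    X=np.dstack([p*dep[...,None],dep])
    return im,dep,(X-t)@R
E
python3 - <<'E'
from h import *
for n in("top","side"):
    im,d,W=world(n); cv2.imwrite(f"pics/{n}0.png",im); np.save(f"{n}0.npy",W)
    c=camera_info(n); print(n,-np.array(c["R"]).T@np.array(c["t"]),(d>0).mean())
s=read_state();print(s["time_s"],s["position"],s["ee_rot"])
E
```

```text
top [0.49491349 0.01618721 1.22643381] 0.9959948979591837
side [ 0.62546176 -0.76486927  0.46618618] 0.9961054421768708
0.1 [ 0.21891562 -0.611395    0.21825179] [[ 3.37134493e-01 -9.41456248e-01 -6.83468192e-04]
 [-9.41454777e-01 -3.37135176e-01  1.66626975e-03]
 [-1.79914123e-03  8.16973869e-05 -9.99998378e-01]]
```

View pics/top0.png

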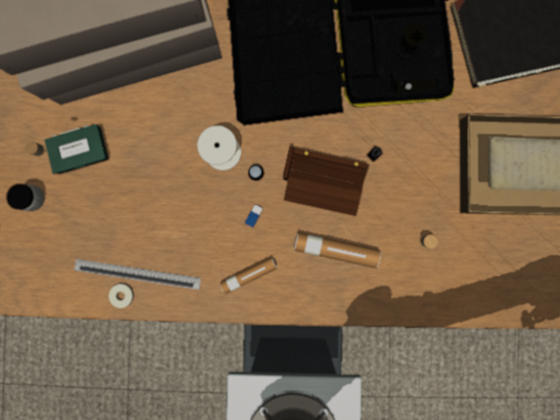

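View pics/side0.png

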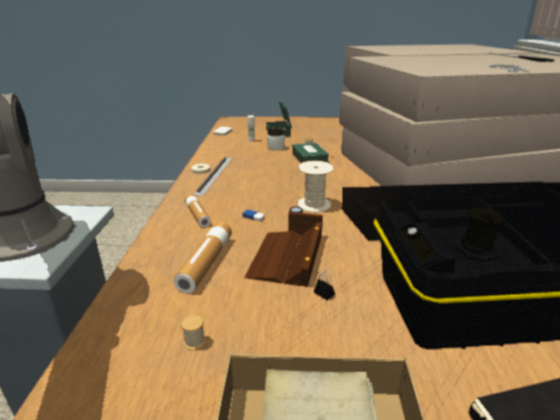

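Candidates for the tube: the large tube at top (338,250), side (203,258), and the small tube at top (249,275), side (198,212). The large one should be the 200x44 one. I'll measure both, plus the cradle.

```bash
python3 - <<'E'
from h import *
from scipy.optimize import least_squares
W=np.load("top0.npy"); im=cv2.imread("pics/top0.png")
print("bench z",np.median(W[230:300,430:520,2]), W[210,400],W[210,200])
def rect(u0,u1,v0,v1,zmin):
    P=W[v0:v1,u0:u1].reshape(-1,3);P=P[(P[:,2]>zmin)&(P[:,2]<.15)]
    r=cv2.minAreaRect((P[:,:2]*1000).astype(np.float32));return P,r
for n,b in dict(tube=(288,390,225,272),small=(215,285,253,297)).items():
    P,r=rect(*b,.012);print(n,r,P[:,2].max(),np.percentile(P[:,2],95))
    q=P[:,:2]-P[:,:2].mean(0);w,V=np.linalg.eigh(q.T@q);a=V[:,1]*np.sign(V[1,1]);print(" axis",a,"ang",np.degrees(np.arctan2(-a[0],a[1])), "ext",(q@a).min(),(q@a).max(),P[:,:2].mean(0))
for n,b in dict(eraser=(240,268,202,230),loupe=(246,266,162,184),clip=(364,386,143,164),thread=(418,442,230,252),reel=(190,246,120,172)).items():
    P,r=rect(*b,.006);print(n,np.round(r[0]),np.round(r[1]),P[:,2].max())
# cradle fit by height field
prof=lambda x:np.interp(x,[-78.001,-78,-18,0,34,34.01,47,47.01],[0,0,12.4,2,36,42,42,0])
def h(p,P):
    c,s=np.cos(p[2]),np.sin(p[2]);d=P[:,:2]*1000-p[:2]
    x=d@[c,s];y=d@[-s,c]
    z=np.where((abs(y)<=90),prof(x),0);return np.where((y>90)&(y<102)&(x>-30)&(x<47),56,z)
P=W[135:225,272:380].reshape(-1,3);P=P[::1]
m=np.ones(len(P),bool)
uu=np.tile(np.arange(272,380),90);m&=uu<366
P=P[m];print("center",W[182,325])
from scipy.optimize import differential_evolution
f=lambda p:np.mean(np.minimum(abs(h(p,P)-P[:,2]*1000-p[3]),15))
c=W[185,325,:2]*1000
r=differential_evolution(f,[(c[0]-60,c[0]+60),(c[1]-60,c[1]+60),(-.6,.6),(-4,4)],seed=1,maxiter=60)
print("cradle",r.x,np.degrees(r.x[2]),r.fun)
E
python3 - <<'E'
import cv2
im=cv2.imread("pics/top0.png")[130:305,210:450]
cv2.imwrite("pics/crop.png",cv2.resize(im,None,fx=3.3,fy=3.3,interpolation=cv2.INTER_CUBIC))
E
```

```text
bench z 5.118851683895271e-05 [ 5.50864668e-01 -2.46580961e-01 -3.70935140e-04] [5.40440916e-01 2.36879209e-01 4.97469555e-04]
tube ((452.8883972167969, -93.52601623535156), (201.52220153808594, 44.36016082763672), 78.90436553955078) 0.05115143271834195 0.046395811491585205
 axis [0.19265082 0.98126737] ang -11.107523884738612 ext -0.1012794021890213 0.10024598323009268 [ 0.45321277 -0.09306495]
small ((388.4689636230469, 115.13014221191406), (29.761844635009766, 138.61279296875), 27.76344108581543) 0.03602210756738601 0.032836465168725126
 axis [-0.46494543  0.88533934] ang 27.70669018826435 ext -0.06891207035140383 0.06971196059279988 [0.38893151 0.11492223]
eraser [532. 106.] [55. 51.] 0.020384914330132266
loupe [633. 104.] [34. 37.] 0.032479842786852696
clip [ 682. -173.] [34. 58.] 0.052765358364041025
thread [ 474. -316.] [50. 36.] 0.04708061573261845
reel [699. 196.] [123. 141.] 0.11143112967389686
center [ 0.61415238 -0.06375051  0.00705547]
cradle [ 6.28537699e+02 -6.68035356e+01 -1.95546189e-01 -2.82888740e-01] -11.203971354155941 2.0679185579570714
```

View pics/crop.png

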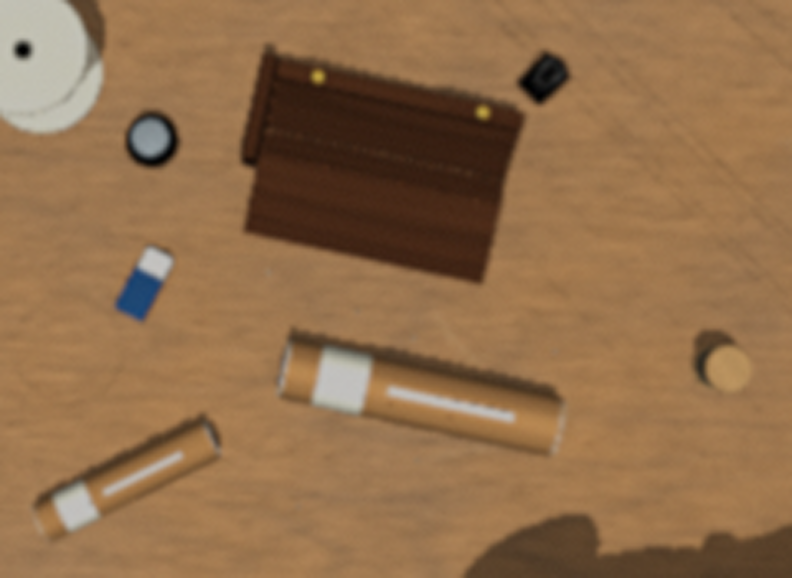

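Top-view crop: the large tube (crop 425,390; band on the left end) measures 201x44 mm, so it's the right one. The small tube at crop (127,475) is 139x30 mm. The tube lies at x=-167, y=-60 in the cradle frame and is already parallel to the groove. I'll push with both open fingers straddling the tube's middle.

```bash
cat >> h.py <<'E'
from scipy.spatial.transform import Rotation as Ro
th=-.1950; C=np.array([.6285,-.0668,0]); RC=Ro.from_euler('z',th).as_matrix()
# tool x = -cradle y, tool y = -cradle x, tool z = down
RT=RC@np.array([[0,-1,0],[-1,0,0],[0,0,-1.]])
def status(): 
    s=read_state();p=RC.T@(np.array(s["position"])-C)*1000
    print("t",round(s["time_s"],2),"cradle-frame mm",np.round(p,1),"F",np.round(RC.T@np.array(s["force"]),1),"open",s["opening"])
    return s
def go(x,y,z):
    s=status();R=np.array(s["ee_rot"]);T=C+RC@np.array([x,y,z])/1000
    print("shift",np.round(R.T@(T-s["position"])*1000,1),"turn",np.round(np.degrees(Ro.from_matrix(R.T@RT).as_rotvec())/6,2))
E
python3 -c "
from h import *
go(-217,-60,150)"
```

```text
t 0.1 cradle-frame mm [-296.3 -613.6  218.3] F [0.1 0.3 0.4] open 0.9978115464284585
shift [-434.4 -352.2   69. ] turn [0.01 0.02 5.15]
```

```bash
python3 -m crank '[[[-30,-24,0],[0,0,1]],[[-60,-49,0],[0,0,2]],[[-90,-73,0],[0,0,3]],[[-120,-98,0],[0,0,4]],[[-150,-122,0],[0,0,5.15]]]'; python3 -c "
from h import *
go(-217,-60,150)"
```

```text
time_s: 0.52
position: [0.2836, -0.4277, 0.2187]
ee_rot: [[-0.199, -0.98, -0.0], [-0.98, 0.199, 0.001], [-0.001, 0.001, -1.0]]
force: [0.8, -0.7, 0.3]
opening: 1.0
t 0.52 cradle-frame mm [-268.4 -420.8  218.7] F [ 0.9 -0.5  0.3] open 1.000483565276615
shift [-361.1  -49.6   68.9] turn [ 0.01  0.01 -0.05]
```

```bash
python3 -m crank '[[[-36,-5,6],[0,0,0]],[[-72,-10,12],[0,0,0]],[[-108,-15,18],[0,0,0]],[[-144,-20,24],[0,0,0]],[[-180,-25,30],[0,0,0]]]' >/dev/null; python3 -m crank '[[[-36,-5,6],[0,0,0]],[[-72,-10,12],[0,0,0]],[[-108,-15,18],[0,0,0]],[[-140,-20,24],[0,0,0]],[[-160,-22,32],[0,0,0]]]'; python3 -c "
from h import *
go(-217,-60,100)
im,d,W=world('side');cv2.imwrite('pics/s1.png',im)
# finger lowest point
"
```

```text
time_s: 1.35
position: [0.3963, -0.1019, 0.1573]
ee_rot: [[-0.19, -0.982, 0.001], [-0.982, 0.19, 0.0], [-0.001, -0.001, -1.0]]
force: [0.3, -0.3, -0.2]
opening: 0.998
t 1.35 cradle-frame mm [-221.   -79.4  157.3] F [ 0.3 -0.2 -0.2] open 0.9981865238539565
shift [-19.4  -4.   57.3] turn [-0.01  0.01  0.04]
```

View pics/s1.png

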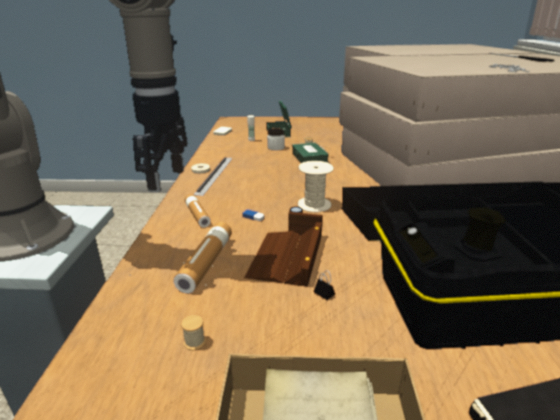

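Side view: the gripper hangs behind the tube with its nearer fingertip at (152,188). I'll lower it and measure how far the tips sit below the TCP.

```bash
python3 -m crank '[[[-5,-1,25],[0,0,0]],[[-10,-1,50],[0,0,0]],[[-14,-1,65],[0,0,0]],[[-15,-1,65],[0,0,0]]]'; python3 -c "
from h import *
go(-217,-60,20)
im,d,W=world('side')
Q=(W-C)@RC*1000
s=read_state();p=RC.T@(np.array(s['position'])-C)*1000
D=Q-p
m=(d>0)&(abs(D[...,0])<25)&(abs(D[...,1])<75)&(D[...,2]<40)&(Q[...,2]>25)
print(m.sum(),'tip z rel TCP',np.percentile(D[m],[0,1,3,10],axis=0)[:,2], 'y',np.percentile(D[m][:,1],[1,99]),'x',np.percentile(D[m][:,0],[1,99]))
v,u=np.where(m);print(u.min(),u.max(),v.min(),v.max())
"
```

```text
time_s: 1.73
position: [0.3961, -0.0899, 0.0893]
ee_rot: [[-0.192, -0.981, -0.007], [-0.981, 0.192, 0.002], [-0.0, 0.007, -1.0]]
force: [-0.6, -0.3, -0.3]
opening: 0.997
t 1.73 cradle-frame mm [-223.6  -67.7   89.3] F [-0.5 -0.4 -0.3] open 0.99700646316769
shift [-7.6 -7.1 69.3] turn [0.07 0.   0.01]
158 tip z rel TCP [23.37047967 23.55969017 24.00137277 25.79041415] y [-55.65104627  48.93834079] x [-13.45999106   8.48537301]
155 188 195 224
```

```bash
python3 -c "
from h import *
im,d,W=world('side')
Q=(W-C)@RC*1000
for v in range(196,260,4): print(v,[tuple(np.round(Q[v,u]).astype(int)) for u in (150,160,170,180)])
cv2.imwrite('pics/s2.png',cv2.resize(im[120:300,80:320],None,fx=3.3,fy=3.3,interpolation=cv2.INTER_CUBIC))
"
```

```text
196 [(np.int64(-1367), np.int64(1623), np.int64(-738)), (np.int64(-210), np.int64(-129), np.int64(178)), (np.int64(-393), np.int64(219), np.int64(1)), (np.int64(-229), np.int64(-25), np.int64(129))]
200 [(np.int64(-225), np.int64(-138), np.int64(173)), (np.int64(-210), np.int64(-130), np.int64(171)), (np.int64(-382), np.int64(198), np.int64(0)), (np.int64(-230), np.int64(-25), np.int64(120))]
204 [(np.int64(-224), np.int64(-141), np.int64(167)), (np.int64(-209), np.int64(-135), np.int64(165)), (np.int64(-369), np.int64(173), np.int64(1)), (np.int64(-345), np.int64(182), np.int64(-1))]
208 [(np.int64(-1271), np.int64(1453), np.int64(-741)), (np.int64(-217), np.int64(-122), np.int64(151)), (np.int64(-359), np.int64(153), np.int64(0)), (np.int64(-334), np.int64(161), np.int64(-1))]
212 [(np.int64(-1240), np.int64(1399), np.int64(-740)), (np.int64(-218), np.int64(-123), np.int64(143)), (np.int64(-349), np.int64(133), np.int64(0)), (np.int64(-323), np.int64(137), np.int64(0))]
216 [(np.int64(-1210), np.int64(1345), np.int64(-738)), (np.int64(-219), np.int64(-124), np.int64(136)), (np.int6
[... 1260 characters left out ...]
p.int64(-297), np.int64(-15), np.int64(0)), (np.int64(-276), np.int64(-9), np.int64(0)), (np.int64(-253), np.int64(-6), np.int64(1))]
248 [(np.int64(-308), np.int64(-38), np.int64(3)), (np.int64(-288), np.int64(-32), np.int64(2)), (np.int64(-267), np.int64(-27), np.int64(2)), (np.int64(-247), np.int64(-19), np.int64(0))]
252 [(np.int64(-303), np.int64(-49), np.int64(0)), (np.int64(-280), np.int64(-47), np.int64(2)), (np.int64(-259), np.int64(-42), np.int64(2)), (np.int64(-239), np.int64(-36), np.int64(2))]
256 [(np.int64(-294), np.int64(-64), np.int64(1)), (np.int64(-274), np.int64(-58), np.int64(0)), (np.int64(-252), np.int64(-56), np.int64(2)), (np.int64(-233), np.int64(-48), np.int64(0))]
```

View pics/s2.png

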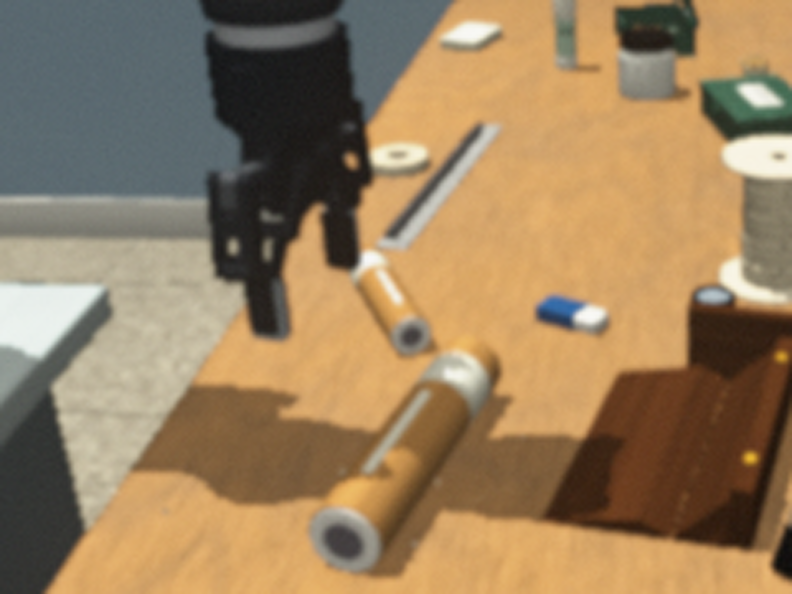

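```bash
python3 -c "
from h import *
s=status();print(s['qpos'],s['dq'])
for n in('side','top'):
  im,d,W=world(n);Q=(W-C)@RC*1000
  m=(abs(Q[...,0]+167)<20)&(abs(Q[...,1]+60)<90)&(Q[...,2]<60)&(Q[...,2]>5)
  print(n,'tube top',np.percentile(Q[m][:,2],[50,90,97]),m.sum())
  m=(abs(Q[...,0]+220)<60)&(abs(Q[...,1]+65)<75)&(Q[...,2]>60)
  print(np.percentile(Q[m],[0,2,50,98,100],axis=0).round())
  if n=='side':
    c=camera_info(n);
    X=np.array(s['position']);uv,_=cv2.projectPoints(X[None],cv2.Rodrigues(np.array(c['R']))[0],np.array(c['t']),np.array(c['K']),np.array(c['dist']));print('TCP pix',uv.ravel())
"
```

```text
t 1.83 cradle-frame mm [-220.7  -68.1   92.1] F [-0.1  0.7  1. ] open 1.000446927890482
[ 24.0356066    7.76907559 -18.38865205 126.65161257   3.386664
  46.09270764 -97.68856809] [ 0.42485288 -1.32706147  0.34680994 -1.57333747  0.05387622 -0.09880374
  0.0156182 ]
side tube top [39.73303225 44.29805038 45.3605421 ] 1264
[[-280. -140.  117.]
 [-268. -136.  138.]
 [-211. -101.  361.]
 [-181.  -21.  478.]
 [-175.    7.  482.]]
TCP pix [175.96241643 222.62546028]
top tube top [41.36981732 45.64430172 47.12274706] 1329
[[-280. -113.  138.]
 [-278. -107.  193.]
 [-229.  -61.  499.]
 [-181.   -6.  550.]
 [-172.    7.  558.]]
```

```bash
python3 -m crank '[[[-4,-2,20],[0,0,0]],[[-8,-4,40],[0,0,0]],[[-8,-4,60],[0,0,0]],[[-8,-4,60],[0,0,0]]]'; python3 -c "
from h import *
go(-217,-60,20)
im,d,W=world('side');Q=(W-C)@RC*1000
m=(abs(Q[...,0]+220)<25)&(abs(Q[...,1]+65)<80)&(Q[...,2]>12)&(Q[...,2]<110)&(d>0)
print(np.percentile(Q[m],[0,2,50,98,100],axis=0).round())
cv2.imwrite('pics/s3.png',cv2.resize(im[150:310,80:320],None,fx=3.3,fy=3.3,interpolation=cv2.INTER_CUBIC))
"
```

```text
time_s: 2.27
position: [0.403, -0.0838, 0.0307]
ee_rot: [[-0.194, -0.981, -0.004], [-0.981, 0.194, 0.001], [0.0, 0.004, -1.0]]
force: [-1.0, 0.1, -0.9]
opening: 1.0
t 2.27 cradle-frame mm [-217.9  -60.4   30.7] F [-1.  -0.1 -0.9] open 0.9997142476783274
shift [-0.4 -0.9 10.7] turn [ 0.04 -0.    0.  ]
[[-231. -135.   56.]
 [-230. -133.   58.]
 [-214. -104.   86.]
 [-207.    2.  109.]
 [-206.   10.  110.]]
```

View pics/s3.png

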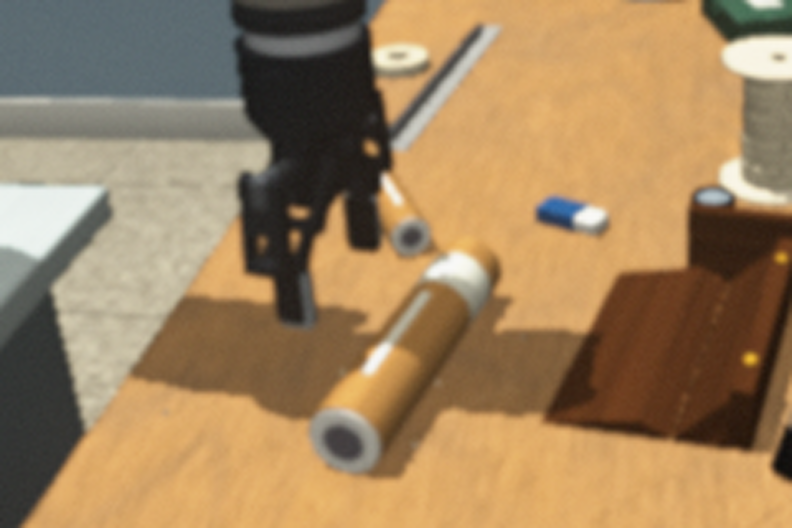

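Side view: the tips (crop 293,322 and 362,247) are still about 56 mm up with TCP z=31. So when open they sit about 26 mm above the reported TCP. I'll go lower and re-measure without viewing.

```bash
python3 -m crank '[[[0,-1,15],[0,0,0]],[[0,-1,30],[0,0,0]],[[0,-1,33],[0,0,0]],[[0,-1,33],[0,0,0]]]'; python3 -c "
from h import *
go(-217,-60,-9)
im,d,W=world('side');Q=(W-C)@RC*1000
m=(abs(Q[...,0]+220)<25)&(abs(Q[...,1]+65)<80)&(Q[...,2]>8)&(Q[...,2]<110)&(d>0)
print(m.sum(),np.percentile(Q[m],[0,2,50,98,100],axis=0).round())
m&=(Q[...,2]<45)
for a in (Q[...,1]<-60,Q[...,1]>-60): 
  if (m&a).any(): print('finger',np.percentile(Q[m&a],[0,3,50,97,100],axis=0).round())
im,d,W=world('top');Q=(W-C)@RC*1000
m=(abs(Q[...,0]+167)<30)&(abs(Q[...,1]+60)<120)&(Q[...,2]<60)&(Q[...,2]>10)
print('tube',np.percentile(Q[m],[1,50,99],axis=0).round())
"
```

```text
time_s: 2.65
position: [0.4059, -0.0843, -0.0002]
ee_rot: [[-0.194, -0.981, 0.0], [-0.981, 0.194, -0.0], [0.0, -0.0, -1.0]]
force: [-0.1, -0.8, 0.1]
opening: 0.993
t 2.65 cradle-frame mm [-2.15e+02 -6.03e+01 -2.00e-01] F [ 0.1 -0.8  0.1] open 0.9934344966260281
shift [-0.4  2.   8.8] turn [-0. -0. -0.]
1061 [[-229. -135.   24.]
 [-226. -133.   29.]
 [-209.  -95.   82.]
 [-199.    8.  109.]
 [-197.   13.  110.]]
finger [[-225. -118.   27.]
 [-223. -115.   27.]
 [-211. -110.   38.]
 [-206. -102.   44.]
 [-205. -102.   45.]]
finger [[-228.  -21.   24.]
 [-227.  -19.   26.]
 [-216.  -17.   36.]
 [-206.  -14.   44.]
 [-205.  -13.   45.]]
tube [[-188. -158.   24.]
 [-164.  -48.   41.]
 [-145.   39.   48.]]
```

```bash
python3 -m crank '[[[0,0,5],[0,0,0]],[[0,0,9],[0,0,0]],[[0,-3,9],[0,0,0]],[[0,-6,9],[0,0,0]],[[0,-9,9],[0,0,0]]]'; 
python3 -m crank '[[[0,-3,0],[0,0,0]],[[0,-6,0],[0,0,0]],[[0,-9,0],[0,0,0]],[[0,-12,0],[0,0,0]],[[0,-15,0],[0,0,0]]]';
python3 -m crank '[[[0,-3,0],[0,0,0]],[[0,-6,0],[0,0,0]],[[0,-9,0],[0,0,0]],[[0,-12,0],[0,0,0]],[[0,-15,0],[0,0,0]]]'
cat > tube.py <<'E'
from h import *
def tube(n='top'):
    im,d,W=world(n);Q=(W-C)@RC*1000
    b=(im[...,2].astype(int)-im[...,0]>0)
    m=(Q[...,0]>-195)&(Q[...,0]<47)&(Q[...,1]>-185)&(Q[...,1]<89)&(Q[...,2]<75)&(Q[...,2]>20)
    hsv=cv2.cvtColor(im,cv2.COLOR_BGR2HSV); m&=hsv[...,2]>80
    m=cv2.morphologyEx(m.astype(np.uint8),cv2.MORPH_OPEN,np.ones((3,3)))>0
    P=Q[m];r=cv2.minAreaRect(P[:,:2].astype(np.float32))
    A=np.polyfit(P[:,1],P[:,0],1)
    print(n,len(P),'rect',np.round(r[0],1),np.round(r[1],1),round(r[2],1),'top z',np.percentile(P[:,2],95).round(1),'y',np.percentile(P[:,1],[1,99]).round(),'skew deg',np.degrees(np.arctan(A[0])).round(2))
    return im
E
python3 -c "
from tube import *
status();tube();tube('side')"
```

```text
time_s: 3.17
position: [0.415, -0.0858, -0.0097]
ee_rot: [[-0.193, -0.981, 0.0], [-0.981, 0.193, -0.0], [0.0, -0.0, -1.0]]
force: [-0.3, -0.5, -0.5]
opening: 1.002
time_s: 3.58
position: [0.4295, -0.0887, -0.0098]
ee_rot: [[-0.194, -0.981, 0.0], [-0.981, 0.194, -0.0], [0.0, -0.0, -1.0]]
force: [-0.3, -0.4, 1.3]
opening: 1.003
time_s: 4.0
position: [0.4441, -0.0916, -0.0098]
ee_rot: [[-0.193, -0.981, -0.0], [-0.981, 0.193, -0.0], [0.0, 0.0, -1.0]]
force: [-0.1, 1.0, 0.0]
opening: 1.001
t 4.0 cradle-frame mm [-176.1  -60.    -9.8] F [-0.3  0.9  0. ] open 1.0005841167776899
top 838 rect [-50.8 -49.2] [216.3 202.7] 7.4 top z 46.1 y [-159.   60.] skew deg -1.24
side 2031 rect [-59.9 -40.4] [264.3 200.3] 15.0 top z 44.5 y [-161.   79.] skew deg 28.67
```

```bash
sed -i "s|    P=Q\[m\];r|    k,L,st,_=cv2.connectedComponentsWithStats(m.astype(np.uint8));m=L==1+np.argmax(st[1:,4])\n    P=Q[m];r|" tube.py
python3 -c "
from tube import *
im=tube();tube('side')"
```

```text
top 790 rect [-138.3  -36.9] [ 43.3 155. ] 0.5 top z 46.0 y [-109.   39.] skew deg -8.12
side 1507 rect [-143.1  -62.2] [199.6  51.3] 89.9 top z 44.7 y [-161.   34.] skew deg 1.16
```

The tube is rolling straight with the fingers. Continuing to the ramp foot, then up the ramp with a slight rise.

```bash
for i in 1 2 3; do :; done
python3 -m crank '[[[0,-3,0],[0,0,0]],[[0,-6,0],[0,0,0]],[[0,-9,0],[0,0,0]],[[0,-12,0],[0,0,0]],[[0,-15,0],[0,0,0]]]' | grep force
python3 -m crank '[[[0,-3,0],[0,0,0]],[[0,-6,0],[0,0,0]],[[0,-9,0],[0,0,0]],[[0,-12,0],[0,0,0]],[[0,-15,0],[0,0,0]]]' | grep force
python3 -m crank '[[[0,-3,0],[0,0,0]],[[0,-6,0],[0,0,0]],[[0,-9,0],[0,0,0]],[[0,-12,0],[0,0,0]],[[0,-15,0],[0,0,0]]]' | grep force
python3 -m crank '[[[0,-3,0],[0,0,0]],[[0,-6,0],[0,0,0]],[[0,-9,-1],[0,0,0]],[[0,-12,-2],[0,0,0]],[[0,-15,-3],[0,0,0]]]' | grep force
python3 -m crank '[[[0,-3,-1],[0,0,0]],[[0,-6,-1],[0,0,0]],[[0,-9,-2],[0,0,0]],[[0,-12,-2],[0,0,0]],[[0,-15,-3],[0,0,0]]]' | grep force
python3 -c "
from tube import *
status();tube();im=tube('side');cv2.imwrite('pics/s4.png',cv2.resize(im[150:310,130:370],None,fx=3.3,fy=3.3,interpolation=cv2.INTER_CUBIC))"
```

```text
force: [1.2, -0.1, 0.7]
force: [0.7, -0.3, 0.9]
force: [0.5, -0.2, -0.5]
force: [-0.7, -0.3, -0.2]
force: [-1.9, 0.4, 0.4]
t 6.28 cradle-frame mm [-101.6  -60.1   -4. ] F [-1.9  0.   0.4] open 0.9986302843733703
top 472 rect [-67.5   6.9] [41.4 68.5] 4.6 top z 49.0 y [-26.  40.] skew deg -4.41
side 1548 rect [-70.9 -61.3] [200.8  49.4] 89.9 top z 47.2 y [-161.   35.] skew deg 1.16
```

View pics/s4.png

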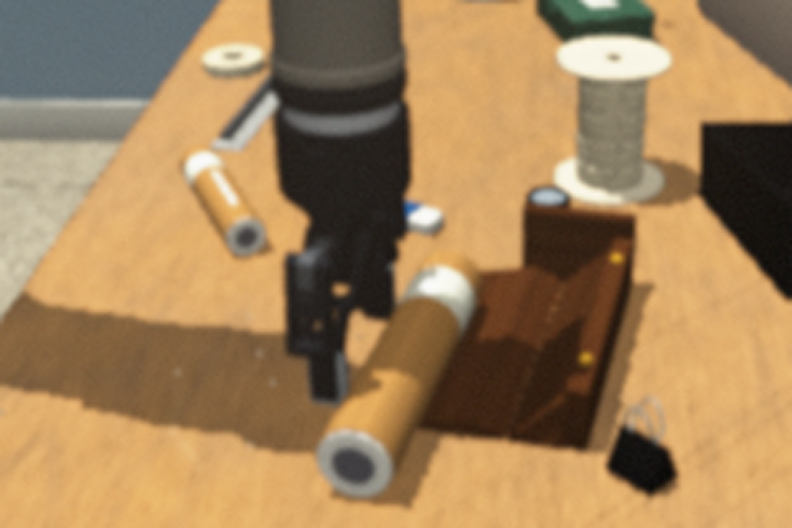

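Side view: the tube lies on the ramp (crop 400,380), in line with the groove, with the fingers behind it at (330,390). Push on over the lip.

```bash
python3 -m crank '[[[0,-3,0],[0,0,0]],[[0,-6,-1],[0,0,0]],[[0,-9,-1],[0,0,0]],[[0,-12,-2],[0,0,0]],[[0,-15,-2],[0,0,0]]]' | grep force
python3 -m crank '[[[0,-3,0],[0,0,0]],[[0,-6,-1],[0,0,0]],[[0,-9,-1],[0,0,0]],[[0,-12,-2],[0,0,0]],[[0,-15,-2],[0,0,0]]]' | grep force
python3 -m crank '[[[0,-3,0],[0,0,0]],[[0,-6,-1],[0,0,0]],[[0,-9,-1],[0,0,0]],[[0,-12,-1],[0,0,0]],[[0,-15,-1],[0,0,0]]]' | grep force
python3 -m crank '[[[0,-2,0],[0,0,0]],[[0,-4,0],[0,0,0]],[[0,-6,0],[0,0,0]],[[0,-8,0],[0,0,0]],[[0,-8,0],[0,0,0]]]' | grep force
python3 -c "
from tube import *
status();tube();tube('side')"
```

```text
force: [-1.9, 1.3, 0.9]
force: [-1.7, -0.0, 0.8]
force: [-1.4, -0.2, 0.4]
force: [0.8, 0.3, -0.3]
t 8.05 cradle-frame mm [-47.4 -60.    1.4] F [ 0.8  0.4 -0.3] open 1.000900441358209
top 504 rect [-3.9  5.3] [42.4 70.6] 1.7 top z 54.1 y [-28.  39.] skew deg -1.42
side 1589 rect [ -5.7 -36.7] [250.8  43.7] 90.0 top z 51.7 y [-160.   35.] skew deg 0.56
```

It's in the groove (x=-4, top z≈52). Back off, rise, move beyond the free end and shut the gripper.

```bash
python3 -m crank '[[[0,8,0],[0,0,0]],[[0,18,0],[0,0,0]],[[0,28,-10],[0,0,0]],[[0,30,-40],[0,0,0]],[[0,30,-70],[0,0,0]]]' | grep force
python3 -m crank '[[[25,-10,-20],[0,0,0]],[[55,-25,-25],[0,0,0]],[[85,-40,-25],[0,0,0]],[[115,-60,-25],[0,0,0]],[[140,-73,-25],[0,0,0]]]' 255 20 | grep force
python3 -m crank '[[[0,0,0],[0,0,0]],[[0,0,0],[0,0,0]],[[0,0,0],[0,0,0]],[[0,0,0],[0,0,0]],[[0,0,0],[0,0,0]]]' | grep force
python3 -c "
from tube import *
go(-4,-200,15);tube();p=tube('side')
im,d,W=world('side');Q=(W-C)@RC*1000
m=(abs(Q[...,0]+4)<40)&(abs(Q[...,1]+200)<60)&(Q[...,2]>60)&(Q[...,2]<170)&(d>0)
print(m.sum(),np.percentile(Q[m],[0,2,50,98,100],axis=0).round())
a=m&(Q[...,2]<Q[m][:,2].min()+25);print('tips',np.percentile(Q[a],[2,50,98],axis=0).round())"
```

```text
force: [0.5, -0.0, 0.9]
force: [0.4, 0.7, 0.3]
force: [-0.0, 0.7, -0.2]
t 9.4 cradle-frame mm [  -5.9 -198.1   96.2] F [-0.1  0.7 -0.2] open 0.0002064753952036743
shift [ 2.  -2.  81.2] turn [0.01 0.01 0.03]
top 1548 rect [ -3.3 -60.2] [ 45.2 201.6] 0.2 top z 53.9 y [-158.   38.] skew deg -1.12
side 1577 rect [ -5.4 -60.5] [202.7  43.5] 89.9 top z 51.7 y [-161.   34.] skew deg 0.75
471 [[ -19. -240.  108.]
 [ -18. -236.  110.]
 [  -0. -209.  138.]
 [   6. -175.  168.]
 [   7. -158.  170.]]
tips [[ -18. -212.  109.]
 [  -3. -205.  122.]
 [   4. -192.  132.]]
```

```bash
python3 -m crank '[[[0,-1,25],[0,0,0]],[[0,-2,50],[0,0,0]],[[2,-3,70],[0,0,0]],[[2,-3,85],[0,0,0]],[[2,-3,91],[0,0,0]]]' | grep force
python3 -m crank '[[[0,0,0],[0,0,0]],[[-3,0,0],[0,0,0]],[[-6,0,0],[0,0,0]],[[-9,0,0],[0,0,0]],[[-12,0,0],[0,0,0]]]' | grep force
python3 -c "
from tube import *
status();im=tube('side');tube()
cv2.imwrite('pics/s5.png',cv2.resize(im[150:330,130:370],None,fx=3.3,fy=3.3,interpolation=cv2.INTER_CUBIC))"
```

```text
force: [0.6, -0.2, 0.5]
force: [-0.5, -0.4, -0.5]
t 10.38 cradle-frame mm [  -1.4 -189.4    6.4] F [-0.4 -0.5 -0.5] open 0.0011052060258001338
side 770 rect [  5.6 -71.4] [ 22.2 220.5] 0.6 top z 51.0 y [-161.   35.] skew deg -0.75
top 1406 rect [ -3.4 -54.5] [ 45.  189.9] 0.2 top z 54.0 y [-141.   38.] skew deg -0.17
```

View pics/s5.png

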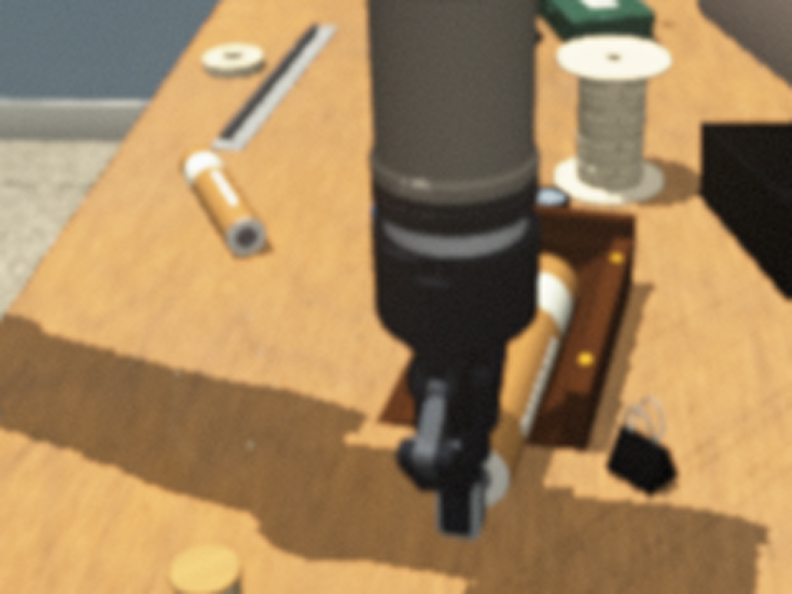

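Side view: the shut fingers (crop 462,510) stand in front of the tube's free end (490,480). Pushing along the groove, watching the force.

```bash
python3 -m crank '[[[-3,0,0],[0,0,0]],[[-6,0,0],[0,0,0]],[[-9,0,0],[0,0,0]],[[-12,0,0],[0,0,0]],[[-15,0,0],[0,0,0]]]' | grep force
python3 -m crank '[[[-3,0,0],[0,0,0]],[[-6,0,0],[0,0,0]],[[-9,0,0],[0,0,0]],[[-12,0,0],[0,0,0]],[[-15,0,0],[0,0,0]]]' | grep force
python3 -m crank '[[[-3,0,0],[0,0,0]],[[-6,0,0],[0,0,0]],[[-9,0,0],[0,0,0]],[[-12,0,0],[0,0,0]],[[-14,0,0],[0,0,0]]]' | grep force
python3 -c "
from tube import *
status();tube();tube('side')"
```

```text
force: [0.1, -0.9, 0.4]
force: [0.5, -2.4, 0.0]
force: [-0.2, -0.3, 0.0]
t 11.73 cradle-frame mm [  -2.3 -145.4    5.2] F [-0.1 -0.3  0. ] open 0.0013644978820511692
top 1319 rect [ -4.  -24.6] [ 44.5 189.8] 0.4 top z 53.9 y [-110.   68.] skew deg 0.52
side 703 rect [  4.3 -31.6] [ 23.4 240.8] 0.2 top z 50.8 y [-150.   66.] skew deg -0.38
```

```bash
python3 -m crank '[[[-3,0,0],[0,0,0]],[[-6,0,0],[0,0,0]],[[-9,0,0],[0,0,0]],[[-12,0,0],[0,0,0]],[[-14,0,0],[0,0,0]]]' | grep force
python3 -m crank '[[[-1,0,0],[0,0,0]],[[-2,0,0],[0,0,0]],[[-3,0,0],[0,0,0]]]' | grep force
python3 -c "
from tube import *
status();tube()"
```

```text
force: [0.3, -1.7, -0.4]
force: [0.0, -1.0, 0.7]
t 12.5 cradle-frame mm [  -2.4 -129.1    5.2] F [ 0.2 -1.   0.7] open 0.0018640929073066817
top 1330 rect [-3.  -6.8] [ 46.2 186.6] 0.3 top z 53.9 y [-90.  85.] skew deg 0.83
```

```bash
for k in a; do
python3 -m crank '[[[-1,0,0],[0,0,0]],[[-2,0,0],[0,0,0]]]' | grep force
python3 -m crank '[[[-1,0,0],[0,0,0]],[[-1,0,0],[0,0,0]]]' | grep force
python3 -m crank '[[[-1,0,0],[0,0,0]],[[-1,0,0],[0,0,0]]]' | grep force
done
python3 -c "
from tube import *
status();tube()"
```

```text
force: [-0.9, -1.6, -0.1]
force: [-0.0, -0.9, -0.5]
force: [-1.8, -2.4, -0.3]
t 13.05 cradle-frame mm [  -2.3 -125.3    5.2] F [-1.3 -2.7 -0.3] open -0.00046662346991836203
top 1316 rect [-3.3 -4.5] [ 46.3 186.8] 0.1 top z 53.9 y [-88.  87.] skew deg 0.98
```

```bash
python3 -m crank '[[[-1,0,0],[0,0,0]],[[-1,0,0],[0,0,0]],[[-1,0,0],[0,0,0]]]' | grep force
python3 -m crank '[[[-1,0,0],[0,0,0]],[[-1,0,0],[0,0,0]],[[-1,0,0],[0,0,0]]]' | grep force
python3 -c "
from tube import *
status();tube()"
```

```text
force: [-1.3, -4.0, -0.1]
force: [-1.5, -7.5, -0.5]
t 13.6 cradle-frame mm [  -2.4 -125.4    5.2] F [-0.1 -7.6 -0.5] open -0.003258844847414575
top 1303 rect [-3.1 -1.8] [ 45.7 181.5] 0.2 top z 54.1 y [-83.  87.] skew deg 0.92
```

The force has climbed to 7.6 N with no more motion, so the tube is against the stop. Retreat straight back along the axis, rise and check.

```bash
python3 -m crank '[[[4,0,0],[0,0,0]],[[12,0,0],[0,0,0]],[[25,0,0],[0,0,0]],[[40,0,-10],[0,0,0]],[[45,0,-45],[0,0,0]]]' | grep force
python3 -m crank '[[[5,10,-35],[0,0,0]],[[15,30,-70],[0,0,0]],[[35,50,-100],[0,0,0]],[[65,60,-120],[0,0,0]],[[95,60,-130],[0,0,0]]]' | grep force
python3 -m crank '[[[0,0,0],[0,0,0]],[[0,0,0],[0,0,0]],[[0,0,0],[0,0,0]],[[0,0,0],[0,0,0]],[[0,0,0],[0,0,0]]]' | grep force
python3 -c "
from tube import *
status();im=tube();im2=tube('side');
cv2.imwrite('pics/f.png',np.hstack([cv2.resize(im[120:300,190:450],(400,277)),cv2.resize(im2[150:330,130:390],(400,277))]))
W=np.load('top0.npy');o=cv2.imread('pics/top0.png')
for n,b in dict(eraser=(240,268,202,230),loupe=(246,266,162,184),clip=(364,386,143,164),thread=(418,442,230,252),reel=(190,246,120,172),small=(215,285,253,297)).items():
  u0,u1,v0,v1=b;print(n,cv2.phaseCorrelate(*[cv2.cvtColor(i[v0:v1,u0:u1],cv2.COLOR_BGR2GRAY).astype(float) for i in(o,im)]))
"
```

```text
force: [-0.8, -1.5, -0.4]
force: [-0.2, -1.0, -0.4]
force: [-0.7, 0.1, 0.2]
t 14.9 cradle-frame mm [ -62.3 -261.1  179.3] F [-0.8 -0.   0.2] open -0.00044243463118630213
top 1566 rect [ -3.9 -10.7] [ 44.3 198.9] 0.1 top z 53.7 y [-108.   86.] skew deg -0.25
side 1374 rect [ -6.7 -12.1] [ 46.5 202.4] 0.8 top z 51.7 y [-112.   85.] skew deg 0.7
eraser ((-0.03753145659709034, 0.023948250065959797), 0.943096117704212)
loupe ((0.050013419654987956, 0.001598038835572524), 0.8846446393247308)
clip ((-0.07028331916445119, 0.011511214204956488), 1.0300415430075465)
thread ((-0.2642292743140171, -0.020881947682912738), 0.868523637049225)
reel ((-0.0016761434948051601, 0.07362123900099604), 1.00372321011383)
small ((-0.023526083466990144, 0.5467472777173477), 0.9562046689427388)
```

View pics/f.png

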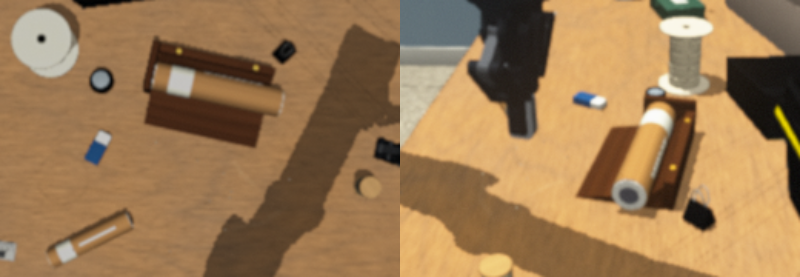

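```bash
python3 -c "
from station import *
sign_off();print(read_state()['time_s'])"
```

```text
the job is handed in; nothing more can be done
the job is handed in; nothing more can be done
```

The map tube is lying at rest in the V groove with its banded end against the end stop, and I handed the job in at about 15 s of the 51 s allowed.

**What I did:** I rolled the tube over the bench, up the ramp and over the lip with the two open fingers on its near side, at no more than about 2 N. Then I shut the fingers and slid the tube about 50 mm along the groove by its free end. At the stop the force rose to about 7.6 N with no more motion. I backed straight off and moved the arm clear.

**Last checks:**
- **Tube position:** the top camera puts the tube's middle at x = -3.9, y = -10.7 mm in the cradle's frame (seat: -3.6, -10). It is parallel to the groove within about 0.3°.
- **Side camera:** it gave (-6.7, -12.1) mm, a few mm off the top camera's reading.
- **Top height:** the side camera reads 51.7 mm, which matches a seated tube; the top camera reads about 2 mm higher, and it read about 2 mm high on the bench as well.
- **Bystanders:** all five show less than 0.3 pixel of shift between the first and last pictures.

**Checks that disagreed:**
- **Small tube:** the other, smaller tube showed a 0.5 pixel shift. I put this down to changed shadows, since the gripper never came near it.
- **Fingertip height:** the cameras put the fingertips about 25 mm above the reported TCP when open and 12 mm above it when shut. That did not fit the stated tool geometry, so I set the heights from the cameras.

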